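# Close up the tin rack with its notched sliding stop

## Task

Close up the tin rack: lift the release bar on its sliding stop, keep it up while you slide the stop along to the tins, and let go so that the bar drops into the last notch before the stop would touch the nearest tin. Leave the tins standing where they are and let go of the bar.

Things in the scene. Friction and masses are not known exactly. Their poses are not given: they have to be found in the camera images.
- rack: Wooden tin rack fixed to the worktop, 150 (x) x 440 (y) x 8 mm board; origin under the board's centre, z up. Its +y end (robot's left) has a 55 mm high end wall; a steel toothed rail runs along its back (+x) edge, at x = +55 mm, parallel to its y axis. The tins stand in the 100 mm wide lane in front of the rail. The stop slides along the rail. Teeth crest at 41 mm above the worktop.
- carriage (a joint): Position of the sliding stop along the rail in m: grows towards the rack's +y (towards the tins), range -0.004 to 0.25. Notches at 0, 0.04, 0.08, 0.12, 0.16, 0.20 and 0.24; in a notch it has 3 mm play either way. With the bar down it is locked; with the bar up it slides with about 1 N. At the start it sits caught in the notch at 0.
- release_bar (a joint): Height in m of the release bar above its lowest place: 0 = fully down, caught in a notch; 0.032 = upper stop. The catch pin is clear of the teeth above 0.022. A spring and its weight pull it down with 4 to 6 N; released between two notches it runs down the tooth's sloped crest and pulls the stop to the nearest notch.
- bar_centre (a point): Centre of the release bar's grip: a level steel bar 80 mm long along the rack's x, 14 mm thick along the rack's y, 14 mm high, at the top of the sliding stop, 122 mm above the worktop when down. The post that carries it stands 28 mm from this point towards the rack's +x. Free from above and on both sides; its underside is 27 mm above the carriage's collar. Axes as the rack's.
- stop_face (a point): Centre of the face of the stop plate (an upright steel plate 104 x 55 mm across the lane, carried by the carriage) that looks along the rack's +y towards the tins; it lies 25 mm further along +y than the bar's centre. Top edge 66 mm above the worktop. Axes as the rack's.
- tin_flat_centre (a point): Centre of the flat tin, 86 mm diameter, 40 mm high, standing loose in the rack: the tin nearest the stop. A similar tin outside the rack is not part of the job.
- tin_tall_centre (a point): Centre of the taller tin, 75 mm diameter, 58 mm high, standing loose in the rack by the end wall, beyond the flat tin.

How it is judged (in metres and radians):
On the way:
1. the release bar is held up, clear of the teeth (value of joint release_bar above 0.02 m), for 0.3 s.
At the end, for the whole second after the job is handed in: The stop is at rest with its bar fully down in a notch (within 4 mm), its face no more than 54 mm short of the flat tin's side; both tins upright (within 8 degrees) and within 20 mm of where they stood (value of joint release_bar below 0.004 m and y of tin_flat_centre in the frame of stop_face between 0.041 and 0.097 m and velocity of joint carriage between -0.01 and 0.01 m/s and distance of each of tin_flat_centre, tin_tall_centre from where it was at the start of the episode below 0.02 m and angle between each of tin_flat_centre, tin_tall_centre's own z axis and vertical below 0.15 rad); the robot touches nothing.
It fails at once if a tin in the rack is tipped over (angle between any of tin_flat_centre, tin_tall_centre's own z axis and vertical above 0.5 rad).
It also fails if it takes over 35 s, if anything falls off the work surface, if the arm or the gripper's body presses on something with over 40 N, if the wrist force passes 120 N, or if a joint passes its speed limit or range.

## Robot

A 6-joint arm with a two-finger parallel gripper is mounted at the origin on a cart in front of the work surface, level with it; the furniture and walls round the work are solid. World frame = base frame: x ahead of the robot, y to its left, z up, the work surface at z = 0. Lengths are in mm, angles in rad, forces in N, time in s.
With the tool pointing down it reaches from about 325 to 875 mm from the base axis. Payload 4.4 kg.
Tool frame: the origin (TCP) lies on the centre line of the jaws, within the pads' length; the fingertips stand ahead of it and the grasp point (between the pads) lies 6 mm ahead of it (ctrl.tcp_to_tips is the z of the fingertips in the tool frame, in mm); z points along the fingers, y is the line along which they close (so a half turn about z gives the same grasp; the last joint's range is limited). The gripper opens to 85 mm and grips with 20 to 120 N. Pads are 22 mm wide; open, the fingers measure 114 mm over their backs; the gripper's body (76 mm by 85 mm) begins 54 mm behind the grasp point. The pads swing forward as they close: fully open they stand 13 mm farther back than shut.
Start: joints at [1.196, 0.207, 1.542, -0, 1.393, -0.15], TCP at [128.184, 560.532, 256.282] pointing down, gripper open.
Joint ranges: [-2.73, 2.73], [-0.86, 2.22], [0.23, 2.46], [-1.11, 4.25], [0.08, 2.63], [-2.82, 2.82]. Speed limits (rad/s): [2.79, 2.79, 3.14, 3.14, 3.14, 3.14].

## Interface

Orientations are given as a 3x3 rotation matrix whose columns are the frame's x, y, z axes.
In Python, from plant import ctrl, sensors, optics gives the robot as it stands. Calls block until the motion is done:
- ctrl.move_ptp(position, orientation): joint-space move of the TCP to a pose.
- ctrl.move_l(position, rot=None, vel=150, threshold=None): straight line of the TCP; rot=None keeps the orientation; vel is the mean speed in mm/s. With threshold (N) it stops when the force on the tool has changed by that much, and returns True; else False.
- ctrl.set_joints(angles): joint-space move.
- ctrl.gripper_to(opening, force=None): finger opening in mm; force is the grip in N (None keeps the last); returns when the fingers have stopped.
- ctrl.hold(seconds).
- ctrl.solve_ik(position, orientation): joint angles nearest the present ones, or None.
- sensors.read_state(): the state.
- optics.grab_frame(name): name is "scene" or "top" or "wrist"; returns (picture, depth): 384x512x3 uint8, red, green, blue; 384x512 float32, mm along the optical axis (not along the pixel's ray), 0 where there is no reading.
- optics.camera_params(name): a dict with "mtx" (3x3 intrinsics, pixels), "R" (3x3) and "t" (3): a world point X has camera coordinates R X + t; the wrist camera has in their place "T_tool_cam" (4x4, takes a point from camera to tool coordinates, whose origin is the TCP and whose axes are the flange's). Camera axes: x right, y down, z forward; pixel columns grow to the right and rows downward; lengths in mm; the calibration is good to about 2 mm. A picture is of the moment at which its call begins: read the wrist's pose just before it. camera_params takes no time and is no camera call.
A pose or a line that the arm cannot do raises ctrl.MotionError and nothing moves.
- ctrl.finish_job(): hands the job in; it is judged then, once.
The state is a dict: "t": time; "q": joint angles; "qvel": joint speeds; "tau": joint torques, N m; "eef_pos": TCP position; "eef_rot": TCP orientation; "force": force on the tool from outside, world axes, zero at the start; "wrist_torque": the same for the moment, N m; "grip_width": finger opening in mm; "grasp_force": force on a finger pad.
Only numpy, scipy, OpenCV 4.12 (cv2) and the standard library are available. Lean on these libraries where they do the work, as an engineer would, in place of code of your own. Each camera call takes 0.05 s, during which the arm holds its last target. There are 200 camera calls.

## Working session

There is one attempt and no reset: what is moved stays moved. The work goes in short steps, each a Python script; the robot and the scene stay as the last script left them, time stands still between calls to the robot, and variables do not carry over. Pictures are saved under pics/ and viewed, at most 10 in all, crops included, and the job is handed in when it is done.

```bash
mkdir -p pics; ls
python3 - <<'E'
from plant import ctrl, sensors, optics
import cv2, numpy as np
for n in("scene","top"):
    p,d=optics.grab_frame(n); cv2.imwrite(f"pics/{n}0.png",cv2.resize(p[:,:,::-1],(800,600),interpolation=cv2.INTER_CUBIC)); np.savez(f"{n}0.npz",p=p,d=d)
    c=optics.camera_params(n); print(n,c)
s=sensors.read_state(); print(s, ctrl.tcp_to_tips)
E
```

```text
pics
scene {'mtx': array([[398.14618752,   0.        , 259.59681095],
       [  0.        , 398.14618752, 185.59734928],
       [  0.        ,   0.        ,   1.        ]]), 'R': array([[-0.99943368,  0.02894847, -0.01715553],
       [ 0.02905201,  0.4850552 , -0.87400082],
       [-0.01697961, -0.87400426, -0.48562151]]), 't': array([ 482.68404386,   60.17793439, 1063.75166394])}
top {'mtx': array([[375.25481076,   0.        , 259.71538219],
       [  0.        , 375.25481076, 197.16356841],
       [  0.        ,   0.        ,   1.        ]]), 'R': array([[ 0.0042767 , -0.99997488,  0.00565246],
       [-0.99548682, -0.00479326, -0.09477877],
       [ 0.09480349, -0.0052216 , -0.99548231]]), 't': array([  1.22061401, 481.04887088, 899.26481776])}
{'t': 0.1, 'q': array([ 1.19550120e+00,  2.07372765e-01,  1.54285522e+00, -1.51263272e-05,
        1.39349401e+00, -1.50491125e-01]), 'qvel': array([ 0.00175439, -0.00206219, -0.00367536, -0.0021526 , -0.0009588 ,
        0.0010416 ]), 'tau': array([-7.64091169e-05, -3.84087217e+01, -2.92548072e+01, -2.36077749e-04,
        4.85614597e-03, -7.68953669e-06]), 'eef_pos': array([127.9456112 , 559.91762292, 255.19932774]), 'eef_rot': array([[-9.74838298e-01,  2.22911876e-01, -7.66646975e-04],
       [ 2.22912986e-01,  9.74836322e-01, -1.98658531e-03],
       [ 3.04521861e-04, -2.10749501e-03, -9.99997733e-01]]), 'force': array([0.27361307, 0.04396613, 0.53841305]), 'wrist_torque': array([-0.01250601, -0.01018701,  0.00077702]), 'grasp_force': 0.0, 'grip_width': 85.57909621038476} 25.0
```

View pics/scene0.png

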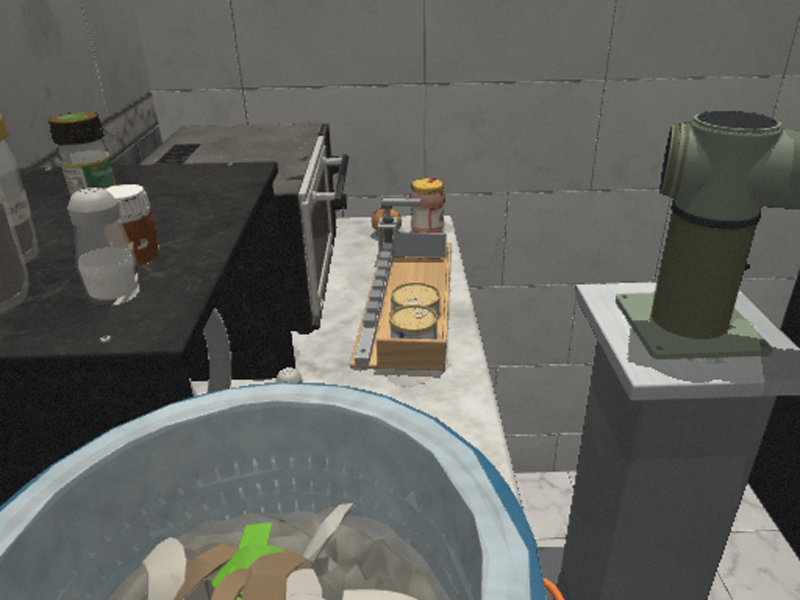

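View pics/top0.png

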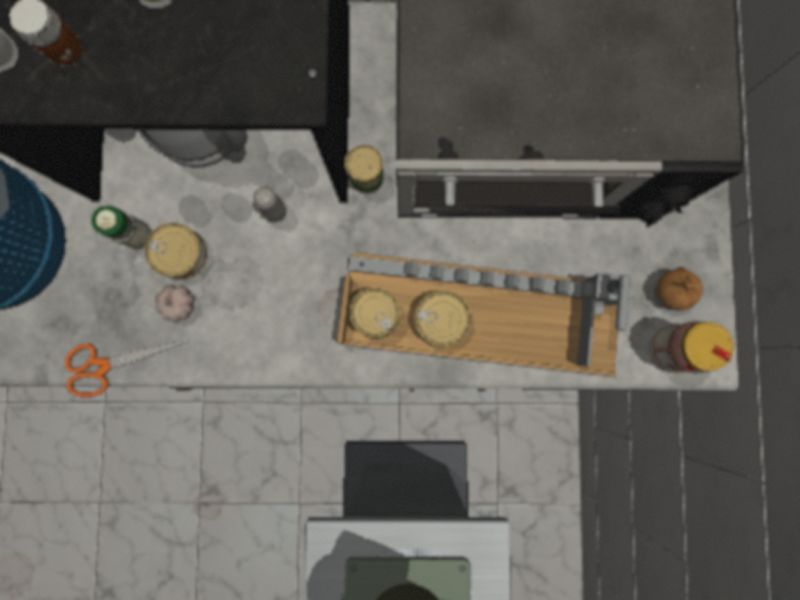

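The scene view shows the rack lengthwise, with the stop at the far end (bar at about (400,203)) and two tins by the near end wall. In the top view, the rack's end wall is at the left (345,305) and the tall tin at (375,313). The flat tin is at (442,318), the stop plate at (587,325) and the grip bar at about (620,300). I'll enlarge the top view and pull depth at these points.

```bash
cat > h.py <<'E'
import numpy as np, cv2
from plant import ctrl, sensors, optics
def cam(n):
    c=optics.camera_params(n); return c["mtx"],np.array(c["R"]),np.array(c["t"])
def wristcam():
    s=sensors.read_state(); c=optics.camera_params("wrist"); T=np.eye(4); T[:3,:3]=s["eef_rot"]; T[:3,3]=s["eef_pos"]
    W=np.linalg.inv(T@c["T_tool_cam"]); return c["mtx"],W[:3,:3],W[:3,3]
def at_z(C,uv,z):   # pixel -> world point on plane of height z
    K,R,t=C; r=R.T@np.linalg.solve(K,[uv[0],uv[1],1]); o=-R.T@t
    return o+r*(z-o[2])/r[2]
def cloud(C,d):
    K,R,t=C; v,u=np.mgrid[:d.shape[0],:d.shape[1]]
    P=np.stack([(u-K[0,2])/K[0,0]*d,(v-K[1,2])/K[1,1]*d,d],-1); return (P-t)@R
E
python3 - <<'E'
from h import *
f=np.load("top0.npz"); p,d=f["p"],f["d"]
x0,y0,w,h=210,150,200,100
cv2.imwrite("pics/topcrop.png",cv2.resize(p[y0:y0+h,x0:x0+w,::-1],(800,400),interpolation=cv2.INTER_CUBIC))
P=cloud(cam("top"),d); Z=P[...,2]
for u,v in[(240,200),(282,204),(375,205),(397,190),(397,200),(395,180),(300,190),(340,210)]: print(u,v,P[v,u].round(1),d[v,u])
m=(Z>100)&(Z<140)&(P[...,1]<-150)&(P[...,1]>-420)&(P[...,0]>300)&(P[...,0]<620)
vv,uu=np.nonzero(m); print(len(vv)); 
for v,u in list(zip(vv,uu))[::max(1,len(vv)//40)]: print(u,v,P[v,u].round(0))
E
```

```text
240 200 [470.4  49.9  62.4] 881.4815
282 204 [463.  -50.1  41.8] 901.81696
375 205 [ 461.5 -273.2   44.1] 900.54596
397 190 [ 488.4 -296.5  126.3] 821.408
397 200 [ 466.1 -294.7  129.4] 816.16486
395 180 [ 511.8 -296.3  116.6] 833.27704
300 190 [501.2 -97.7   5.6] 941.7217
340 210 [ 451.2 -196.6    9. ] 934.08887
913
418 131 [ 620. -346.  129.]
415 133 [ 617. -342.  122.]
420 134 [ 614. -352.  126.]
409 136 [ 613. -334.  110.]
415 137 [ 609. -343.  120.]
421 138 [ 606. -355.  122.]
413 140 [ 602. -339.  118.]
420 141 [ 599. -353.  123.]
397 176 [ 520. -298.  124.]
397 179 [ 512. -297.  128.]
401 181 [ 508. -305.  129.]
395 184 [ 504. -298.  111.]
402 186 [ 497. -308.  126.]
400 189 [ 490. -302.  130.]
399 192 [ 484. -300.  127.]
401 195 [ 477. -305.  126.]
401 198 [ 471. -304.  127.]
399 201 [ 464. -300.  127.]
398 204 [ 458. -298.  127.]
395 207 [ 451. -291.  126.]
444 208 [ 450. -402.  117.]
447 209 [ 448. -409.  117.]
450 210 [ 446. -416.  115.]
439 212 [ 441. -394.  112.]
446 213 [ 439. -407.  117.]
451 214 [ 437. -419.  115.]
440 216 [ 432. -394.  115.]
446 217 [ 430. -406.  117.]
450 218 [ 428. -416.  115.]
436 220 [ 424. -388.  109.]
440 221 [ 421. -393.  116.]
443 222 [ 419. -399.  118.]
447 223 [ 417. -407.  118.]
452 224 [ 415. -418.  118.]
440 226 [ 410. -392.  118.]
446 227 [ 408. -405.  118.]
451 228 [ 406. -417.  116.]
440 230 [ 402. -393.  114.]
446 231 [ 400. -406.  115.]
440 233 [ 395. -398.  103.]
448 234 [ 393. -410.  116.]
448 236 [ 389. -410.  116.]
```

View pics/topcrop.png

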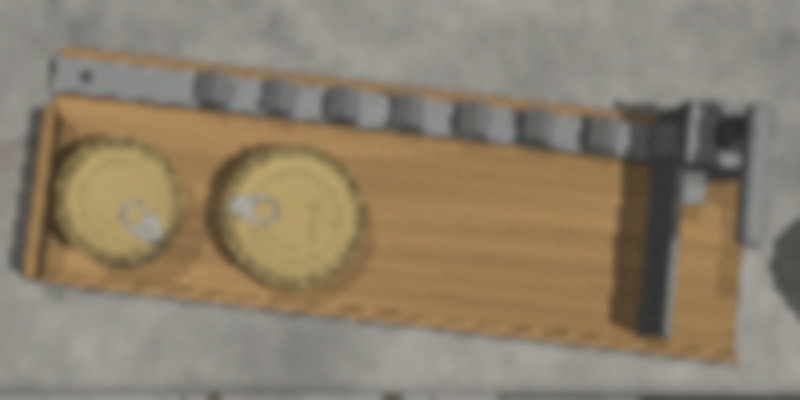

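The crop shows the bar from (762,103) to (748,243), the plate's top from (655,160) to (650,335), the flat tin's top centred on (292,216), and the board's front edge running from (30,283) to (735,360).

Run:
```python
from h import *
C=cam("top"); g=lambda u,v,z: at_z(C,(210+u/4-.375,150+v/4-.375),z)
def yaw(a,b): e=a-b; return np.degrees(np.arctan2(-e[0],e[1]))
print("yaw edge",yaw(g(30,283,8),g(735,360,8)),"rail",yaw(g(100,97,30),g(640,158,30)))
f=np.load("top0.npz"); P=cloud(C,f["d"]); X,Y,Z=P[...,0],P[...,1],P[...,2]
m=(Z>120)&(Z<134)&(Y<-280)&(Y>-320)&(X>430)&(X<530)
q=P[m]; print("bar",m.sum(),q.min(0),q.max(0),q.mean(0)); e=cv2.minAreaRect(q[:,:2].astype(np.float32)); print(e)
print("bar px",g(755,173,129))
t=g(292,216,40); print("flat",t,"left/right",g(218,208,40),g(366,222,40))
m=(Z>37)&(Z<46)&(abs(Y+50)<60)&(abs(X-465)<60); print(m.sum(),cv2.minEnclosingCircle(P[m][:,:2].astype(np.float32)),P[m].mean(0))
print("plate",g(653,165,66),g(640,335,66))
a=np.radians(-6.3); ry=np.array([-np.sin(a),np.cos(a)]); b=g(755,173,129)[:2]
print("bar->tin along y",(t[:2]-b)@ry, "plate->tin",[(t[:2]-g(*k,66)[:2])@ry for k in((653,165),(640,335))])
```

```text
yaw edge -5.965687030268664 rail -6.214097329228597
bar 248 [ 442.25230915 -308.59219621  120.24757599] [ 519.70823592 -289.7870355   131.06601163] [ 480.66323284 -298.66052649  126.73931979]
((481.0643005371094, -299.3499755859375), (14.852327346801758, 77.89021301269531), 84.64749145507812)
bar px [ 481.7758515  -298.28400987  129.        ]
flat [464.03926897 -51.74216741  40.        ] left/right [468.66054747  -7.1710307   40.        ] [460.62699705 -96.30052359  40.        ]
884 ((478.0283203125, -55.491661071777344), 55.921871185302734) [464.15556003 -52.33733507  43.45993221]
plate [ 493.05060031 -262.17693368   66.        ] [ 393.61336883 -252.18957437   66.        ]
bar->tin along y 243.1066536310389 plate->tin [np.float64(205.98040288313976), np.float64(206.96503378307756)]
```

```bash
cat >> h.py <<'E'
a=np.radians(-6.0); RX=np.array([np.cos(a),np.sin(a),0]); RY=np.array([-np.sin(a),np.cos(a),0])
ROT=np.column_stack([-RX,RY,[0,0,-1.]])
E
python3 - <<'E'
from h import *
P=cloud(cam("top"),np.load("top0.npz")["d"]); X,Y,Z=P[...,0],P[...,1],P[...,2]
r=np.hypot(X,Y)
for lo in range(350,700,50):
    m=(r>lo)&(r<lo+50)&(X>150)&(Y>-420)&(Y<450)&(Z<1000); i=np.argmax(np.where(m,Z,-1)); print(lo,P.reshape(-1,3)[i].round())
for pos in([400,150,280],[430,0,280],[476,-299,250]):
    print(ctrl.solve_ik(pos,ROT))
for k in (0,160): print(ctrl.solve_ik(np.array([481,-299,128])+k*RY,ROT))
E
```

```text
350 [394.   8. 941.]
400 [440.  70.  66.]
450 [ 406. -269.   69.]
500 [ 449. -298.  131.]
550 [581. -30. 242.]
600 [642. -54. 267.]
650 [662. 120. 338.]
[ 1.55596791e-01 -1.39752872e-01  1.84923899e+00 -4.44089210e-16
  1.43210653e+00 -1.31047978e+00]
[-2.01832651e-01 -1.33104318e-01  1.84344451e+00 -4.44089210e-16
  1.43125246e+00 -1.66790922e+00]
[-7.14818149e-01  1.84586823e-01  1.58088782e+00 -4.44089210e-16
  1.37611801e+00 -2.18089472e+00]
[-7.08960466e-01  3.25652835e-01  1.67751674e+00 -4.44089210e-16
  1.13842308e+00 -2.17503704e+00]
[-4.41476882e-01  2.31155719e-01  1.80083116e+00 -4.44089210e-16
  1.10960578e+00 -1.90755345e+00]
```

Run:
```python
from h import *
ctrl.move_ptp([400,150,285],ROT); ctrl.move_ptp([430,0,270],ROT); ctrl.move_ptp([481,-299,225],ROT); ctrl.hold(.2)
C=wristcam(); p,d=optics.grab_frame("wrist"); np.savez("w1.npz",p=p,d=d)
cv2.imwrite("pics/w1.png",cv2.resize(p[:,:,::-1],(800,600)))
s=sensors.read_state(); print(s["t"],s["eef_pos"],s["force"])
P=cloud(C,d); X,Y,Z=P[...,0],P[...,1],P[...,2]
m=(d>0)&(Z>119)&(Z<135)&(abs(Y+299)<30)&(abs(X-481)<55); q=P[m]; print(m.sum(),q.mean(0),cv2.minAreaRect(q[:,:2].astype(np.float32)))
print(np.percentile(q,[2,98],axis=0))
```

```text
3.975 [ 481.45582884 -297.88631448  225.52299923] [0.59927188 0.19139647 0.07243841]
1781 [ 478.94718488 -300.50685832  128.47479771] ((481.96954345703125, -300.8373107910156), (14.018270492553711, 78.72073364257812), 83.49817657470703)
[[ 443.74220791 -309.45453763  124.70384157]
 [ 518.53064947 -291.71924419  130.35129618]]
```

View pics/w1.png

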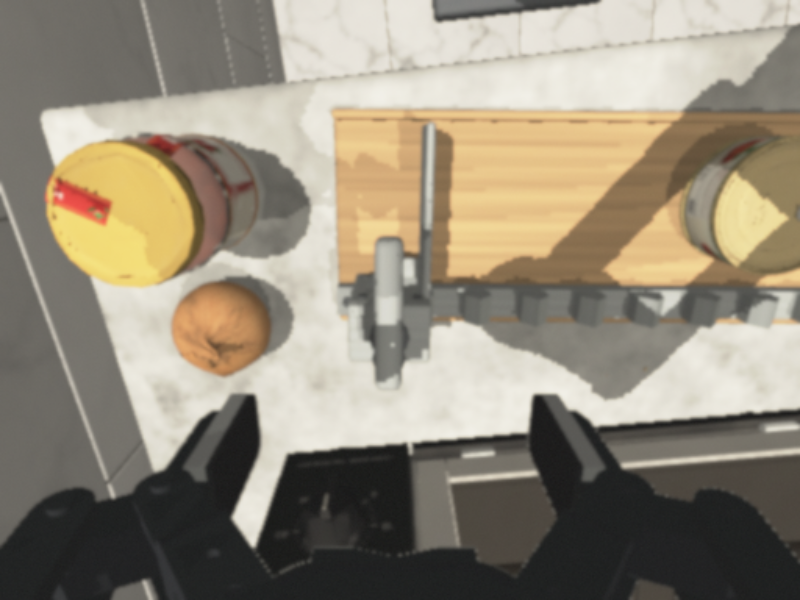

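The wrist view shows the bar at (390,312), centred between the open fingers. The gripper is square to the rack, and the jar at (125,210) is well clear. I'll grip the bar slightly on the side away from the post, then lift.

Run:
```python
from h import *
f=np.load("w1.npz"); C=wristcam(); P=cloud(C,f["d"]); Z=P[...,2]
B=np.array([481.9,-300.6,0]); loc=np.stack([(P-B)@RX,(P-B)@RY],-1)
m=(f["d"]>0)&(Z>20)&(Z<46)&(abs(loc[...,0]+35)<45)&(loc[...,1]>120); print("tin near side from bar centre",np.percentile(loc[m][:,1],[0.5,2,5]) if m.any() else None)
G=B-6*RX
ctrl.gripper_to(55)
ctrl.move_l(G+[0,0,160],ROT,vel=120); print(ctrl.move_l(G+[0,0,127.5],vel=60,threshold=12)); print(sensors.read_state()["force"])
ctrl.gripper_to(5,force=60); s=sensors.read_state(); print(s["t"],s["grip_width"],s["grasp_force"],s["eef_pos"],s["force"])
p=s["eef_pos"].copy(); p[:2]=G[:2]; p[2]=127.5
for h in(10,20,27): 
    ctrl.move_l(p+[0,0,h],vel=50); s=sensors.read_state(); print(h,s["eef_pos"],s["force"],s["grip_width"])
ctrl.hold(.1); q,_=optics.grab_frame("wrist"); cv2.imwrite("pics/w2.png",q[:,:,::-1]); print(sensors.read_state()["t"])
```

```text
tin near side from bar centre [202.0413567  202.54712057 203.22590001]
False
[ 0.18366413  0.24540099 -0.15490636]
6.2167 12.831834684204773 60.05059003829956 [ 476.18471681 -300.2091994   128.09127359] [0.31834469 0.01020338 2.34404156]
10 [ 476.13131967 -299.8294304   137.40849551] [ 2.7528571   0.24662724 -4.30074258] 12.89223794008783
20 [ 476.11727166 -299.92860137  147.39896897] [ 3.44491162  0.31257508 -4.81118956] 13.119188279053134
27 [ 476.03721725 -299.99628487  154.32189407] [ 4.95800803 -1.14349049 -5.16172389] 12.864174121226133
7.3583
```

View pics/w2.png

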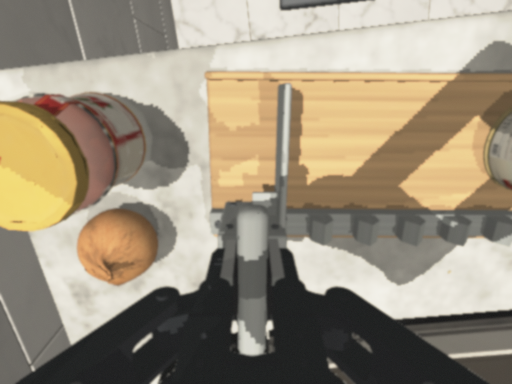

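The picture shows the bar gripped at (252,280) and raised about 26 mm, with a steady pull of 5 N. The gap from stop face to tin is 202 − 25 = 177 mm, so the last notch is 0.16. I'll slide 160 mm.

Run:
```python
from h import *
B=np.array([481.9,-300.6,0]); G=B-6*RX
for k in(40,80,120,160):
    hit=ctrl.move_l(G+k*RY+[0,0,154.5],vel=60,threshold=15); s=sensors.read_state(); print(k,hit,((s["eef_pos"]-B)@RY).round(1),s["eef_pos"],s["force"].round(1),s["grip_width"],s["t"])
    if hit: break
ctrl.hold(.2); C=wristcam(); q,d=optics.grab_frame("wrist"); cv2.imwrite("pics/w3.png",q[:,:,::-1])
P=cloud(C,d); Z=P[...,2]; loc=np.stack([(P-B)@RX,(P-B)@RY],-1)
m=(d>0)&(Z>20)&(Z<46)&(abs(loc[...,0]+35)<45)&(loc[...,1]>192); print("tin side",np.percentile(loc[m][:,1],[0.5,2,5]))
m=(d>0)&(Z>58)&(Z<70)&(abs(loc[...,0]+60)<30)&(loc[...,1]>165)&(loc[...,1]<200); print("plate top",m.sum(),np.percentile(loc[m][:,1],[5,50,95]) if m.any() else 0)
```

```text
40 False 41.2 [ 480.6105837  -259.03753107  154.6417019 ] [ 4.6  0.2 -5.1] 13.06153307184071 8.175
80 False 81.0 [ 484.99735391 -219.49688003  154.84188846] [ 6.8  0.1 -5.3] 12.961285956665957 8.9917
120 False 120.8 [ 489.42623372 -179.92500785  155.0693139 ] [ 6.8  0.2 -4.9] 12.978173211774008 9.8083
160 False 160.6 [ 493.83057844 -140.33319084  155.23143173] [ 6.6  0.6 -4.7] 12.909492776085898 10.625
tin side [202.90809473 205.41507832 209.60638926]
plate top 730 [180.62367541 182.67886865 185.28296158]
```

View pics/w3.png

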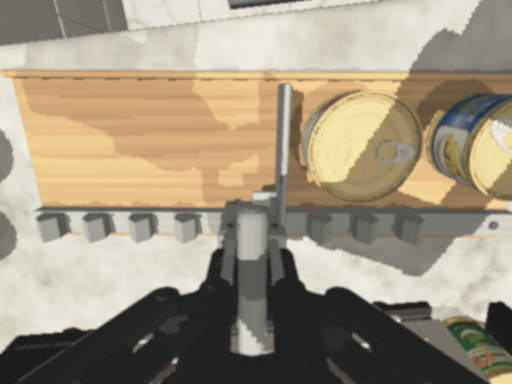

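The stop plate's edge is at (287,150), clear of the flat tin's side at (303,150). The gap is about 18 mm, which is too little for another notch. I'll lower the bar, open the gripper and retreat.

Run:
```python
from h import *
B=np.array([481.9,-300.6,0]); G=B-6*RX+160*RY
print(ctrl.move_l(G+[0,0,128.5],vel=50,threshold=15)); s=sensors.read_state(); print(s["eef_pos"],s["force"].round(1))
ctrl.gripper_to(50); ctrl.hold(.2); s=sensors.read_state(); print(s["grip_width"],s["force"].round(1))
ctrl.move_l(G+[0,0,225],vel=120); ctrl.hold(.3)
C=wristcam(); q,d=optics.grab_frame("wrist"); cv2.imwrite("pics/w4.png",q[:,:,::-1])
P=cloud(C,d); Z=P[...,2]; loc=np.stack([(P-B)@RX,(P-B)@RY],-1)
m=(d>0)&(Z>100)&(Z<170)&(abs(loc[...,0])<42)&(abs(loc[...,1]-160)<15); e=P[m]
print("bar z",np.percentile(Z[m],[5,50,90]),"along",np.percentile(loc[m][:,1],[2,50,98]), sensors.read_state()["t"])
```

```text
False
[ 493.83734326 -140.68066937  129.06155036] [ 6.6 -0.3 -4.8]
49.853730474502164 [-0.  -0.3 -0. ]
bar z [125.46630196 128.80674403 129.83406059] along [153.1039695  160.2028705  166.87725165] 13.4917
```

View pics/w4.png

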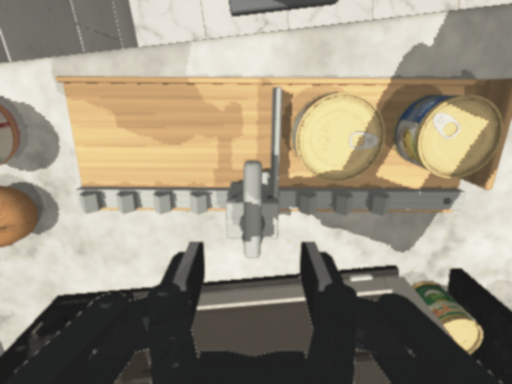

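The picture shows the bar at (253,208), released. Its top is at 129 mm, which is fully down, and it has moved 160 mm along the rail. Both tins are upright and in place, with a gap between the plate (278,140) and the flat tin (294,140).

```bash
python3 -c "
from plant import ctrl
print(ctrl.finish_job())"
```

```text
the job is handed in; nothing more can be done
None
```

The job is handed in: the stop sits in the 0.16 m notch with its bar fully down, about 18 mm short of the flat tin, both tins standing where they were and the gripper clear; no verdict was returned.

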